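Prop the proving box lid open on its rod

ROBOT

A 6-joint arm with a two-finger parallel gripper is mounted at the origin on a cart in front of the work surface, level with it; the furniture and walls round the work are solid. World frame = base frame: x ahead of the robot, y to its left, z up, the work surface at z = 0. Lengths are in m, angles in degrees, forces in N, time in s.
With the tool pointing down it reaches from about 0.375 to 0.9 m from the base axis. Payload 3.1 kg.
Tool frame: the origin (TCP) lies at the very end of the fingers, on their centre line; the grasp point (between the pads) lies 19 mm behind it (bot.hold_point_z is the z of the grasp point in the tool frame, in m); z points along the fingers, y is the line along which they close (so a half turn about z gives the same grasp; the last joint's range is limited). The gripper opens to 87 mm and grips with 3 to 60 N. Pads are 19 mm wide; open, the fingers measure 117 mm over their backs; the gripper's body (75 mm by 190 mm) begins 51 mm behind the grasp point.
Start: joints at [-82.133, 30.224, 82.088, -0, 67.689, -10.227], TCP at [0.194, -0.594, 0.223] pointing down, gripper open.
Joint ranges: [-176.69, 176.69], [-43.24, 126.21], [12.49, 139.97], [-82, 262], [0, 151.66], [-163.58, 163.58]. Speed limits (degrees/s): [159.86, 159.86, 180, 180, 180, 180].

INTERFACE

Orientations are given as a 3x3 rotation matrix whose columns are the frame's x, y, z axes.
In Python, from rig import bot, capture, camera_model gives the robot as it stands.
- The arm moves only by the tool apply_moves, never from a script. Its argument "plan" is text: rows parted by semicolons, each of 6 numbers parted by spaces: the shift along the tool's x, y, z in units of 0.05 m (1.0 is 0.05 m), then the turn, a rotation vector about the tool's x, y, z in units of 360 degrees (1.0 is 360 degrees). In form: dx dy dz ax ay az; .... A call has 1 to 10 rows; each row shifts and turns the commanded pose from where the row before left it, along the tool's axes as they then stand; what a row does not reach is not made up. A row lasts 1/12 s, in which the tool goes at most 41.7 mm and 7.16 degrees, less where a joint would pass 70% of its speed; a pose out of reach is approached as far as the arm can. A call with a number of a shift or a turn outside -1 to 1 is refused whole. A call with a gripper value outside its range is refused whole. "gripper" is the gripper command: -1 is shut, 1 is fully open, values between are in proportion, set as the call begins (left out, the last holds). The fingers move at their own pace and stop on an object; the grip force is fixed at half the most. Time passes only in rows, so rows that do not move let the fingers close. It gives the time, the measured TCP pose, the force, the opening and the grip force at its end, in the units of the state.
- bot.read_state(): the state, without advancing time (a new reading comes with each control period).
- capture(name): name is "scene" or "top" or "wrist"; returns the picture (480x640x3 uint8, red, green, blue); there is no depth.
- camera_model(name): a dict with "vertical_fov" (degrees; the focal length in pixels is half the picture's height over the tangent of half this angle, whatever the lens; pixels are square), "cx", "cy" (the principal point, pixels), "position" and "rotation" of the camera in the world; the wrist camera has in their place "hand_eye" (4x4, takes a point from camera to tool coordinates, whose origin is the TCP and whose axes are the flange's). Camera axes: x right, y down, z forward; pixel columns grow to the right and rows downward; lengths in m; the calibration is good to about 2 mm. A picture is of the moment at which its call begins: read the wrist's pose just before it. camera_model takes no time and is no camera call.
- bot.hand_in(): hands the job in; it is judged then, once.
The state is a dict: "time_s": time; "joint_positions": joint angles; "qvel": joint speeds; "tau": joint torques, N m; "position": TCP position; "tcp_rot": TCP orientation; "force": force on the tool from outside, world axes, zero at the start; "moment": the same for the moment, N m; "opening": opening from 0.0 (shut) to 1.0 (fully open); "grasp_force": force on a finger pad.
Only numpy, scipy, OpenCV 4.12 (cv2) and the standard library are available. Lean on these libraries where they do the work, as an engineer would, in place of code of your own. Each camera call takes 0.05 s, during which the arm holds its last target. There are 200 camera calls.

TASK

The twists in the wooden proving box need air: lift its lid by the thumb pull, then take the prop rod at its right side by the cross grip and set the rod's foot fully home in the holding hole of the steel keeper bar, so that the lid stays propped half open with its weight on the rod. Feel for the hole with a light touch, without forcing the rod against the keeper or letting the lid drop or slam, and leave the things around the box where they are.

Things in the scene. Friction and masses are not known exactly. Their poses are not given: they have to be found in the camera images.
- proving_box: Fixed wooden box, 160 (x) x 260 (y) x 98 mm high; origin: centre of its underside; x points to its back, y to its left, its front faces the robot. A carrying rail runs along the left wall, a batten with the steel keeper bar along the right wall. Dough twists lie inside.
- lid_hinge (a point): Middle of the lid's hinge axis, along the box's y, at the top of the back wall: box x +80, y 0, z +99 mm.
- lid (a joint): Lid angle in rad: 0 shut, grows as the front edge rises; at 1.75 it leans back past upright against its stop and stays there. Let go below about 1.45 it falls shut. The lid weighs about 0.7 kg and is 14 mm thick, 165 mm deep, 264 mm wide. With the foot home in the hole it stands at about 0.9 to 1.05.
- lid_pull (a point): Where to grip the thumb pull, a rounded wooden tongue in the middle of the lid's front edge, 24 mm wide along the box's y, 14 mm thick, 40 mm long. 188 mm in front of the hinge axis and 7 mm above it when shut; turns with the lid. Pinched across its width (fingers closing along the box's y) it can turn between the fingers.
- prop_rod: Steel prop rod, 7 mm thick (last 24 mm: 5 mm), 160 mm from pivot to foot, in the plane box y -150 mm, above the keeper. Origin: its pivot on the lid, 120 mm from the hinge axis, 7 mm above it when shut. x runs from pivot to foot. Stowed it lies along the lid, foot beyond the hinge; swung out it leaves the lid's underside. Its stiff pivot holds it where left.
- rod_grip (a point): Middle of the wooden cross grip on the rod, a round bar, 15 mm thick, 40 mm long, lying along the box's y; 105 mm from the pivot, 55 mm from the foot, its middle 52 mm outside the rod's plane (box y -202 mm). Grip it from straight above, fingers closing along the box's x; it can turn between them. Its position fixes the angles of lid and rod.
- rod_foot (a point): Centre of the steel ball at the rod's end, 9 mm diameter: the foot. Resting on the keeper it is at z 65.5 mm above the box's origin, seated on the bottom of the hole at 53.5 mm.
- keeper_mid (a point): Point at the height of the keeper's flat top, on its middle line: box x -40, y -150, z +61 mm. The keeper, a steel bar 102 mm long, 24 mm wide, lies along the box's x, with one round holding hole in its middle, 12 mm wide, 12 mm deep, rim chamfered 1 mm. Where it is clamped differs: the hole lies up to 22 mm before or behind this point, not reported. Over 25 N dents it.
- cutter_round: Bystander: round tin pastry cutter, 66 mm wide, 41 mm high, beside the right rail; origin under its centre. Leave it alone.
- cutter_fluted: Bystander: fluted tin pastry cutter, 54 mm wide, 39 mm high, beside the left rail; origin under its centre. Leave it alone.
- pastry_brush: Bystander: pastry brush with wooden handle, 182 mm long, 39 mm wide, 12 mm high, lying in front of the box; origin under its centre. Leave it alone.
- bench_scraper: Bystander: steel dough scraper with wooden grip, 95 x 122 x 18 mm, right of the box; origin under its centre. Leave it alone.
- pastry_wheel: Bystander: pastry wheel with turned wooden handle, 161 mm long, 27 mm high, front right; origin under its centre. Leave it alone.
- blue_scoop: Bystander: small open box, 94 x 114 x 33 mm, left of the box; origin under its centre. Leave it alone.

How it is judged (in metres and radians):
At the end, for the whole second after the job is handed in: The lid stands propped half open (0.8 to 1.15 rad) and still on the rod, the ball foot is in the keeper's hole (its centre at least 3.5 mm below the keeper's top face, that is within 4 mm of the bottom) and the rod carries weight (over 0.8 N) (value of joint lid between 0.8 and 1.15 rad and z of rod_foot in the frame of proving_box below 0.0575 m and x of rod_foot in the frame of proving_box between -0.068 and -0.012 m and contact force between prop_rod and proving_box above 0.8 N and velocity of joint lid between -0.03 and 0.03 rad/s); the robot touches nothing.
It fails at once if the rod is pressed against the keeper with more than 25 N (contact force between prop_rod and proving_box above 25 N).
It fails at once if the lid is dropped or slammed (velocity of joint lid above 4 rad/s or velocity of joint lid below -3 rad/s).
It fails at once if a bystander is shifted by more than 20 mm (distance of any of cutter_round, cutter_fluted, pastry_brush, bench_scraper, pastry_wheel, blue_scoop from where it was at the start of the episode above 0.02 m).
It also fails if it takes over 72 s, if anything falls off the work surface, if the arm or the gripper's body presses on something with over 40 N, if the wrist force passes 120 N, or if a joint passes its speed limit or range.

## Working session

There is one attempt and no reset: what is moved stays moved. The work goes in short steps, Python scripts to look and compute and a tool call to move; the robot and the scene stay as the last step left them, time stands still between calls to the robot, and variables do not carry over. Pictures are saved under pics/ and viewed, at most 10 in all, crops included, and the job is handed in when it is done.

Besides the shell and the picture viewer there is one more tool, called in YAML: its name, and indented under it one key for each argument. apply_moves: Moves the arm, as the interface text tells. Its arguments: {"type":"object","properties":{"plan":{"type":"string"},"gripper":{"type":"number"}},"required":["plan"]}

```bash
mkdir -p pics
python3 - <<'E'
from rig import bot,capture,camera_model
import cv2
for n in("scene","top"):
    cv2.imwrite(f"pics/{n}0.png",capture(n)[:,:,::-1])
    m=camera_model(n);print(n,m)
s=bot.read_state();print({k:s[k] for k in("time_s","position","tcp_rot","force","opening")}); print(bot.hold_point_z)
E
```

```text
scene {'vertical_fov': 52.09969615662145, 'cx': 320.8603189155875, 'cy': 240.62097689751278, 'position': array([ 1.20471694, -1.21908648,  0.95107435]), 'rotation': array([[ 0.88657429,  0.24753837, -0.39078227],
       [ 0.46252885, -0.46105684,  0.75729364],
       [ 0.0072864 , -0.85214515, -0.52325477]])}
top {'vertical_fov': 52.04748148357963, 'cx': 328.4670250024806, 'cy': 248.25643577437017, 'position': array([0.35544644, 0.01301437, 1.36913768]), 'rotation': array([[-0.01517989, -0.98807067,  0.1532512 ],
       [-0.99987434,  0.01429994, -0.00684259],
       [ 0.00456948, -0.15333581, -0.98816357]])}
{'time_s': 0.1, 'position': array([ 0.1940386 , -0.59340689,  0.22166603]), 'tcp_rot': array([[ 9.50566752e-01,  3.10520189e-01, -2.49697770e-04],
       [ 3.10520063e-01, -9.50564785e-01,  1.96969612e-03],
       [ 3.74276503e-04, -1.94986381e-03, -9.99998029e-01]]), 'force': array([ 0.17717216, -0.06869574, -0.84971504]), 'opening': 0.9998419255347127}
-0.0187
```

View pics/top0.png

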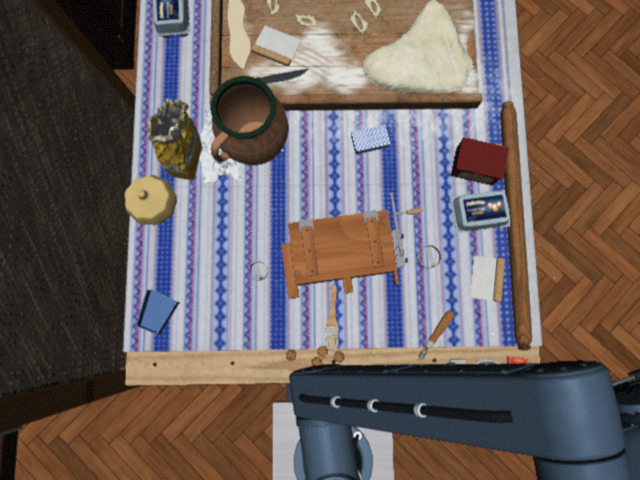

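View pics/scene0.png

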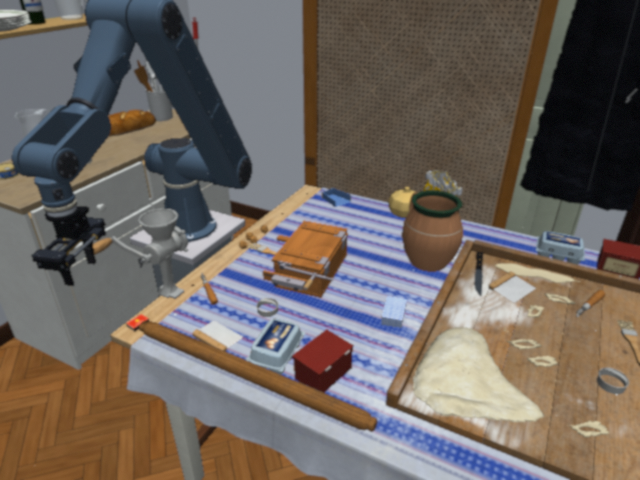

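The top view shows the box with its lid around (340,247), the thumb pull near (348,286) and the rod's cross grip near (411,211). The scene view shows the box at about (310,250).

Run:
```python
import cv2
a=cv2.imread("pics/top0.png")[185:315,265:445]
cv2.imwrite("pics/c1.png",cv2.resize(a,None,fx=4.4,fy=4.4,interpolation=cv2.INTER_CUBIC))
```

```text
(no output)
```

View pics/c1.png

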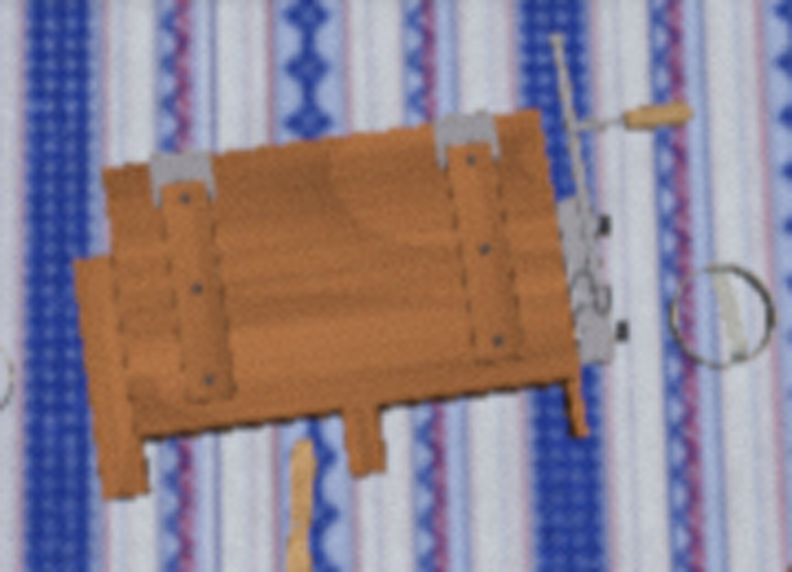

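The enlarged crop shows the lid corners at crop pixels BL(105,170), BR(541,110), FR(578,382) and FL(137,438). The pull runs from (362,408) to (367,475), the cross grip is at (657,116) and the rod foot at (556,38).

```bash
cat > h.py <<'E'
import numpy as np
from rig import bot,capture,camera_model
def ray(m,u,v):
    f=240/np.tan(np.radians(m["vertical_fov"])/2)
    return m["rotation"]@np.array([(u-m["cx"])/f,(v-m["cy"])/f,1.])
def cast(n,u,v,z):
    m=camera_model(n);d=ray(m,u,v);p=np.asarray(m["position"]);return p+d*(z-p[2])/d[2]
E
python3 - <<'E'
from h import *
P={}
for k,u,v,z in [("BL",105,170,.113),("BR",541,110,.113),("FR",578,380,.113),("FL",139,437,.113),("root",362,408,.11),("tip",367,475,.11),("grip",657,116,.106),("foot",556,38,.106),("cutR",722,316,.04)]:
    P[k]=cast("top",265+u/4.4,185+v/4.4,z);print(k,P[k].round(4))
print(np.linalg.norm(P["BL"]-P["BR"]),np.linalg.norm(P["FL"]-P["FR"]),np.linalg.norm(P["BL"]-P["FL"]),np.linalg.norm(P["BR"]-P["FR"]),np.linalg.norm(P["root"]-P["tip"]))
# fit box pose: box xy coords of points; lid x from 80-? 
loc={"BL":(82,132),"BR":(82,-132),"FR":(-83,-132),"FL":(-83,132),"tip":(-125,0),"grip":(65,-202),"foot":(120,-150)}
A=np.array([loc[k] for k in loc])/1e3;B=np.array([P[k][:2] for k in loc])
a=A-A.mean(0);b=B-B.mean(0);th=np.arctan2((a[:,0]*b[:,1]-a[:,1]*b[:,0]).sum(),(a*b).sum())
R=np.array([[np.cos(th),-np.sin(th)],[np.sin(th),np.cos(th)]]);t=B.mean(0)-R@A.mean(0)
print("yaw",np.degrees(th),"t",t);print(((A@R.T+t-B)*1e3).round(1))
E
```

```text
BL [0.6167 0.1065 0.113 ]
BR [ 0.6494 -0.153   0.113 ]
FR [ 0.4877 -0.1692  0.113 ]
FL [0.4582 0.0872 0.113 ]
root [ 0.4734 -0.0428  0.11  ]
tip [ 0.4344 -0.0449  0.11  ]
grip [ 0.6464 -0.2233  0.106 ]
foot [ 0.6953 -0.1645  0.106 ]
cutR [ 0.5339 -0.2707  0.04  ]
0.2615714731351687 0.25807575341615613 0.15966012362547402 0.16252608453745673 0.039123690968583175
yaw 7.096314935187 t [ 0.55525986 -0.03128785]
[[ 3.7  3.3]
 [ 3.6  0.9]
 [ 1.5 -3.4]
 [-1.6  2.2]
 [-3.1 -1.8]
 [-1.7 -0.4]
 [-2.4 -0.8]]
```

apply_moves:
  plan: "0 0 -0.7 0 0 0.0152; 0 0 -0.7 0 0 0.0152; 0.6 0 -0.5 0 0 0; 0.7 0 0 0 0 0; 0.7 0 0 0 0 0; 0.7 0 0 0 0 0; 0.7 -0.3 0 0 0 0; 0.7 -0.4 0 0 0 0; 0.5 -0.6 0 0 0 0; 0.3 -0.7 0 0 0 0"
  gripper: 1

```text
time_s: 0.93
position: [0.4273, -0.4633, 0.3162]
tcp_rot: [[0.992, 0.126, 0.001], [0.126, -0.992, 0.001], [0.001, -0.0, -1.0]]
force: [-0.0, 0.4, 0.0]
opening: 0.998
grasp_force: 0.0
```

apply_moves:
  plan: "0.2 -0.75 0 0 0 0; 0.2 -0.75 0 0 0 0; 0.2 -0.75 0 0 0 0; 0.2 -0.75 0 0 0 0; 0 -0.75 0 0 0 0; 0 -0.75 0 0 0 0; 0 -0.75 0 0 0 0; 0 -0.75 0 0 0 0; 0 -0.75 0 0 0 0; 0 0 0 0 0 0"

```text
time_s: 1.77
position: [0.4194, -0.1179, 0.3169]
tcp_rot: [[0.992, 0.13, -0.004], [0.13, -0.992, 0.005], [-0.003, -0.006, -1.0]]
force: [-0.7, -0.7, -0.4]
opening: 1.0
grasp_force: 0.0
```

```bash
cat >> h.py <<'E'
YAW=np.radians(7.1);T=np.array([.5553,-.0313,0])
RB=np.array([[np.cos(YAW),-np.sin(YAW),0],[np.sin(YAW),np.cos(YAW),0],[0,0,1]])
def box(p): return RB.T@(np.asarray(p)-T)
def wcam():
    s=bot.read_state();M=np.eye(4);M[:3,:3]=s["tcp_rot"];M[:3,3]=s["position"]
    C=M@camera_model("wrist")["hand_eye"];m=dict(camera_model("wrist"));m["rotation"]=C[:3,:3];m["position"]=C[:3,3];return m
def wshot(f):
    import cv2,pickle
    m=wcam();cv2.imwrite(f"pics/{f}.png",capture("wrist")[:,:,::-1]);pickle.dump(m,open(f"{f}.pkl","wb"))
def wcast(f,u,v,z):
    import pickle
    m=pickle.load(open(f"{f}.pkl","rb"));d=ray(m,u,v);p=m["position"];return p+d*(z-p[2])/d[2]
E
python3 - <<'E'
from h import *
wshot("w1");s=bot.read_state();print(box(s["position"]));m=wcam();print(m)
E
```

```text
[-0.14438999 -0.07249264  0.31732095]
{'vertical_fov': 60.87272706473724, 'cx': 318.4180683905282, 'cy': 235.80209148994527, 'hand_eye': array([[ 1.69923621e-04, -9.62128799e-01, -2.72595205e-01,
         7.36150807e-02],
       [ 9.99999974e-01,  2.04746191e-04, -9.92995830e-05,
         3.56127464e-04],
       [ 1.51351819e-04, -2.72595181e-01,  9.62128809e-01,
        -1.60889203e-01],
       [ 0.00000000e+00,  0.00000000e+00,  0.00000000e+00,
         1.00000000e+00]]), 'rotation': array([[ 0.12926826, -0.95363898, -0.27177641],
       [-0.99160815, -0.12479657, -0.03375048],
       [-0.00173099,  0.27385857, -0.96176842]]), 'position': array([ 0.49426478, -0.11215756,  0.47811252])}
```

View pics/w1.png

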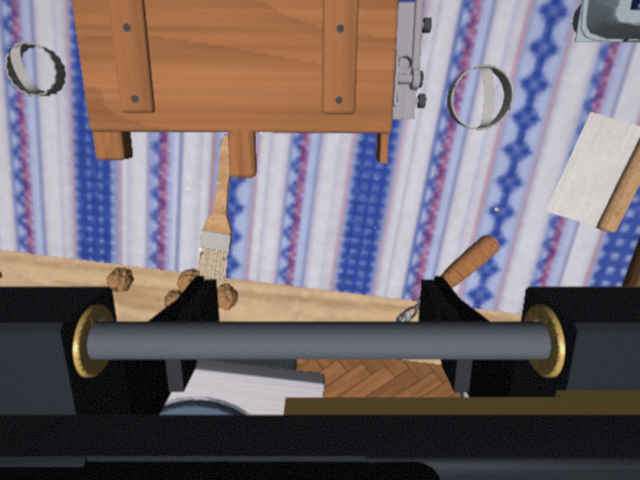

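The wrist view shows the lid's front edge level along row 131 from column 92 to 391, so the tool is square to the box. The pull is at columns 229–256 with its tip at row 177. The keeper edge is near (405,118) and the round cutter at (480,98).

Run:
```python
from h import *
for k,u,v,z in [("FL",92,131,.113),("FR",391,131,.113),("tip",243,175,.11),("root",241,131,.112),("keeperFR",414,118,.061),("keeperFL",394,118,.061),("cut",480,98,.04)]:
    p=wcast("w1",u,v,z);print(k,p.round(4),box(p).round(4))
```

```text
FL [0.4572 0.0861 0.113 ] [-0.0829  0.1286  0.113 ]
FR [ 0.4908 -0.1709  0.113 ] [-0.0812 -0.1306  0.113 ]
tip [ 0.4358 -0.0465  0.11  ] [-0.1205 -0.0003  0.11  ]
root [ 0.4739 -0.0421  0.112 ] [-0.0821 -0.0006  0.112 ]
keeperFR [ 0.5056 -0.1998  0.061 ] [-0.0701 -0.161   0.061 ]
keeperFL [ 0.5031 -0.1804  0.061 ] [-0.0703 -0.1415  0.061 ]
cut [ 0.5341 -0.2668  0.04  ] [-0.0502 -0.2311  0.04  ]
```

apply_moves:
  plan: "0.4 -0.72 0 0 0 0; 0.39 -0.72 0 0 0 0; 0 0 0.7 0 0 0; 0 0 0.7 0 0 0; 0 0 0.7 0 0 0; 0 0 0.7 0 0 0; 0 0 0.6 0 0 0; 0 0 0.4 0 0 0; 0 0 0 0 0 0; 0 0 0 0 0 0"

```text
time_s: 2.65
position: [0.4526, -0.0488, 0.1266]
tcp_rot: [[0.992, 0.124, -0.002], [0.124, -0.992, 0.001], [-0.002, -0.001, -1.0]]
force: [0.2, -0.3, 0.9]
opening: 1.001
grasp_force: 0.0
```

Run:
```python
from h import *
print(box(bot.read_state()["position"]).round(4))
```

```text
[-0.1041 -0.0047  0.1266]
```

apply_moves:
  plan: "0 -0.09 0.3 0 0 0; 0 0 0.3 0 0 0; 0 0 0.2 0 0 0; 0 0 0 0 0 0"

```text
time_s: 2.98
position: [0.4528, -0.0443, 0.0877]
tcp_rot: [[0.992, 0.124, 0.001], [0.124, -0.992, -0.0], [0.001, 0.0, -1.0]]
force: [-0.7, -0.2, 0.3]
opening: 1.0
grasp_force: 0.0
```

apply_moves:
  plan: "0 0 0 0 0 0; 0 0 0 0 0 0; 0 0 0 0 0 0; 0 0 0 0 0 0; 0 0 0 0 0 0; 0 0 0 0 0 0; 0 0 0 0 0 0; 0 0 0 0 0 0"
  gripper: -1

```text
time_s: 3.65
position: [0.4522, -0.0437, 0.0876]
tcp_rot: [[0.992, 0.124, 0.0], [0.124, -0.992, -0.0], [0.0, 0.0, -1.0]]
force: [0.1, 0.2, 0.9]
opening: 0.478
grasp_force: 0.0
```

apply_moves:
  plan: "0 0 0 0 0 0; 0 0 0 0 0 0; 0 0 0 0 0 0; 0 0 0 0 0 0; 0 0 0 0 0 0; 0 0 0 0 0 0"

```text
time_s: 4.15
position: [0.452, -0.0434, 0.0875]
tcp_rot: [[0.992, 0.124, -0.0], [0.124, -0.992, 0.0], [-0.0, -0.001, -1.0]]
force: [0.7, 1.9, -0.2]
opening: 0.275
grasp_force: 30.0
```

Run:
```python
import numpy as np
th=np.concatenate([[0,.02,.06],np.arange(.13,1.63,.075),[1.66,1.70,1.72]])
x=-.186*np.cos(th)+.007*np.sin(th);z=.186*np.sin(th)+.007*np.cos(th)
print(len(th)-1,"; ".join(f"{a:.2f} 0 {b:.2f} 0 0 0" for a,b in zip(np.diff(x)/.05,-np.diff(z)/.05)), x[-1]-x[0],z[-1]-z[0])
```

```text
25 0.00 0 -0.07 0 0 0; 0.01 0 -0.15 0 0 0; 0.03 0 -0.26 0 0 0; 0.06 0 -0.27 0 0 0; 0.08 0 -0.27 0 0 0; 0.10 0 -0.26 0 0 0; 0.12 0 -0.25 0 0 0; 0.14 0 -0.24 0 0 0; 0.15 0 -0.23 0 0 0; 0.17 0 -0.22 0 0 0; 0.19 0 -0.21 0 0 0; 0.20 0 -0.19 0 0 0; 0.22 0 -0.18 0 0 0; 0.23 0 -0.16 0 0 0; 0.24 0 -0.14 0 0 0; 0.25 0 -0.13 0 0 0; 0.26 0 -0.11 0 0 0; 0.27 0 -0.09 0 0 0; 0.27 0 -0.07 0 0 0; 0.28 0 -0.05 0 0 0; 0.28 0 -0.03 0 0 0; 0.28 0 -0.00 0 0 0; 0.39 0 0.03 0 0 0; 0.15 0 0.02 0 0 0; 0.07 0 0.01 0 0 0 0.22057125861250654 0.1758929415749749
```

Pull gripped (opening 24 mm). Lifting along the arc.

apply_moves:
  plan: "0 0 -0.07 0 0 0; 0.01 0 -0.15 0 0 0; 0.03 0 -0.26 0 0 0; 0.06 0 -0.27 0 0 0; 0.08 0 -0.27 0 0 0; 0.10 0 -0.26 0 0 0; 0.12 0 -0.25 0 0 0; 0.14 0 -0.24 0 0 0; 0.15 0 -0.23 0 0 0; 0 0 0 0 0 0"

```text
time_s: 4.98
position: [0.4855, -0.0392, 0.1892]
tcp_rot: [[0.992, 0.125, -0.002], [0.125, -0.992, -0.0], [-0.002, 0.0, -1.0]]
force: [-3.4, -1.1, -1.2]
opening: 0.272
grasp_force: 30.0
```

apply_moves:
  plan: "0.17 0 -0.22 0 0 0; 0.19 0 -0.21 0 0 0; 0.20 0 -0.19 0 0 0; 0.22 0 -0.18 0 0 0; 0.23 0 -0.16 0 0 0; 0.24 0 -0.14 0 0 0; 0.25 0 -0.13 0 0 0; 0.26 0 -0.11 0 0 0; 0 0 0 0 0 0"

```text
time_s: 5.73
position: [0.5742, -0.0282, 0.2556]
tcp_rot: [[0.992, 0.125, 0.0], [0.125, -0.992, 0.0], [0.0, -0.0, -1.0]]
force: [-4.1, 1.2, 6.4]
opening: 0.277
grasp_force: 30.3
```

apply_moves:
  plan: "0.27 0 -0.09 0 0 0; 0.27 0 -0.07 0 0 0; 0.28 0 -0.05 0 0 0; 0.28 0 -0.03 0 0 0; 0.28 0 0 0 0 0; 0.30 0 0.03 0 0 0; 0.15 0 0.02 0 0 0; 0 0 0 0 0 0"

```text
time_s: 6.4
position: [0.6657, -0.0168, 0.264]
tcp_rot: [[0.992, 0.125, 0.002], [0.125, -0.992, 0.0], [0.002, -0.0, -1.0]]
force: [-0.1, 2.8, 3.8]
opening: 0.274
grasp_force: 30.0
```

Run:
```python
from h import *
s=bot.read_state();p=box(s["position"]);p[2]+=.019;print(p,s["force"],np.degrees(np.arctan2(p[2]-.099,.082-p[0])))
```

```text
[0.1113436  0.00078494 0.2830421 ] [-0.08268946  2.84576908  3.77389984] 99.05896765414124
```

apply_moves:
  plan: "0.1 0 0.01 0 0 0; 0.08 0 0.01 0 0 0; 0 0 0 0 0 0"

```text
time_s: 6.65
position: [0.6732, -0.0158, 0.2627]
tcp_rot: [[0.992, 0.124, -0.001], [0.124, -0.992, 0.0], [-0.001, -0.0, -1.0]]
force: [0.6, 1.7, 2.4]
opening: 0.272
grasp_force: 30.0
```

apply_moves:
  plan: "0 0 0 0 0 0; 0 0 0 0 0 0; 0 0 0 0 0 0; 0 0 0 0 0 0; 0 0 -0.2 0 0 0; 0 0 -0.7 0 0 0; 0 0 -0.7 0 0 0; 0 0.3 -0.5 0 0 0"
  gripper: 0.2

```text
time_s: 7.32
position: [0.6758, -0.0286, 0.3722]
tcp_rot: [[0.992, 0.127, 0.004], [0.127, -0.992, 0.001], [0.004, -0.0, -1.0]]
force: [0.5, -0.4, 0.5]
opening: 0.595
grasp_force: 0.0
```

apply_moves:
  plan: "-0.2 0.7 0 0 0 0; -0.3 0.7 0 0 0 0; -0.3 0.7 0 0 0 0; -0.4 0.7 0 0 0 0; -0.6 0.6 0 0 0 0; -0.6 0.2 0 0 0 0; 0 0 0.5 0 0 0; 0 0 0.5 0 0 0; 0 0 0 0 0 0; 0 0 0 0 0 0"
  gripper: 0.2

```text
time_s: 8.15
position: [0.5785, -0.2237, 0.3177]
tcp_rot: [[0.992, 0.124, -0.002], [0.124, -0.992, 0.001], [-0.002, -0.001, -1.0]]
force: [-0.6, 0.0, 1.0]
opening: 0.603
grasp_force: 0.0
```

Run:
```python
from h import *
wshot("w2");s=bot.read_state();print(box(s["position"]))
```

```text
[ 2.98686480e-04 -1.94161305e-01  3.19103341e-01]
```

View pics/w2.png

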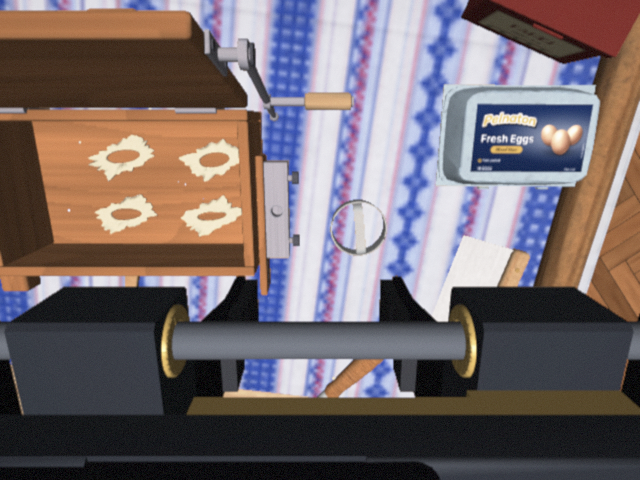

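The open box shows the keeper spanning columns 265–289 and rows 162–259, with its hole at about (277,211). The cross grip is centred near (328,101), the rod foot at (273,115), the box front edge at row 272 and the right edge at column 260.

Run:
```python
from h import *
for k,u,v,z in [("hole",277,211,.061),("kback",277,162,.061),("kfront",277,259,.061),("grip",328,101,.113),("gripL",306,101,.113),("gripR",352,101,.113),("foot",273,115,.058),("boxF",200,272,.098),("boxBR",260,112,.098),("boxFR",259,272,.098)]:
    p=wcast("w2",u,v,z);print(k,p.round(4),box(p).round(4))
import cv2
g=cv2.cvtColor(cv2.imread("pics/w2.png"),cv2.COLOR_BGR2GRAY)
print(g[200:222:1,268:288:2])
```

```text
hole [ 0.555 -0.183  0.061] [-0.0191 -0.1505  0.061 ]
kback [ 0.6054 -0.1781  0.061 ] [ 0.0316 -0.1518  0.061 ]
kfront [ 0.5022 -0.1881  0.061 ] [-0.0721 -0.149   0.061 ]
grip [ 0.6676 -0.2208  0.113 ] [ 0.0881 -0.2019  0.113 ]
gripL [ 0.6653 -0.2022  0.113 ] [ 0.0881 -0.1832  0.113 ]
gripR [ 0.6702 -0.241   0.113 ] [ 0.0881 -0.2223  0.113 ]
foot [ 0.6502 -0.1694  0.058 ] [ 0.0771 -0.1488  0.058 ]
boxF [ 0.4923 -0.1158  0.098 ] [-0.073  -0.0761  0.098 ]
boxBR [ 0.6515 -0.162   0.098 ] [ 0.0793 -0.1416  0.098 ]
boxFR [ 0.4996 -0.174   0.098 ] [-0.0729 -0.1348  0.098 ]
[[190 190 191 185 187 193 189 190 186 190]
 [190 188 192 187 187 192 190 190 184 188]
 [188 190 190 188 191 189 191 188 186 187]
 [189 188 192 189 189 192 190 189 185 188]
 [189 190 189 188 186 188 191 192 185 184]
 [189 187 184 178 176 184 189 192 185 184]
 [192 188 178 181 183 176 178 189 184 183]
 [191 185 165 188 188 180 182 188 185 188]
 [190 175 150 189 191 180 182 185 185 187]
 [189 163 139 190 190 183 185 186 183 184]
 [188 156 134 188 191 182 183 184 181 184]
 [188 156 119 191 191 182 185 182 183 187]
 [191 159  98 179 192 187 185 172 186 185]
 [188 172  93 140 184 177 172 170 186 184]
 [191 178 120  94 139 144 140 173 184 183]
 [191 188 155  93  96 109 139 185 184 182]
 [193 185 180 136 110 128 168 190 186 184]
 [189 188 192 170 161 172 184 192 189 185]
 [191 185 191 185 185 187 189 192 187 180]
 [192 186 190 189 184 191 189 193 185 184]
 [190 185 192 189 188 192 188 192 185 186]
 [193 188 188 187 187 190 192 191 186 186]]
```

apply_moves:
  plan: "0 0 0 0 0 0.0192; 0 0 0 0 0 0.0192; 0 0 0 0 0 0.0192; 0 0 0 0 0 0.0192; 0 0 0 0 0 0.0192; 0 0 0 0 0 0.0192; 0 0 0 0 0 0.0192; 0 0 0 0 0 0.0192; 0 0 0 0 0 0.0192; 0 0 0 0 0 0.0192"

```text
time_s: 9.03
position: [0.5807, -0.2238, 0.3206]
tcp_rot: [[0.466, -0.885, 0.004], [-0.885, -0.466, -0.002], [0.004, -0.002, -1.0]]
force: [0.2, 0.5, 0.2]
opening: 0.6
grasp_force: 0.0
```

apply_moves:
  plan: "0 0 0 0 0 0.0192; 0 0 0 0 0 0.0192; 0 0 0 0 0 0.0192; 0 -0.6 0 0 0 0; 0 -0.6 0 0 0 0; 0 -0.55 0 0 0 0; 0 0 0 0 0 0; 0 0 0 0 0 0"

```text
time_s: 9.7
position: [0.6677, -0.2121, 0.3194]
tcp_rot: [[0.129, -0.992, 0.002], [-0.992, -0.129, -0.002], [0.002, -0.002, -1.0]]
force: [0.3, 0.1, 0.2]
opening: 0.601
grasp_force: 0.0
```

Run:
```python
from h import *
s=bot.read_state();print(box(s["position"]),s["joint_positions"],np.degrees(np.arctan2(s["tcp_rot"][1,0],s["tcp_rot"][0,0])))
```

```text
[ 0.08923157 -0.19328383  0.31938132] [-2.67281344e+01  3.19221374e+01  6.31725739e+01 -1.74633318e-02
  8.47483498e+01  1.45846857e+02] -82.57352446334262
```

apply_moves:
  plan: "0.17 0.02 0.6 0 0 0; 0 0 0.7 0 0 0; 0 0 0.7 0 0 0; 0 0 0.7 0 0 0; 0 0 0.7 0 0 0; 0 0 0.5 0 0 0; 0 0 0.3 0 0 0; 0 0 0.3 0 0 0; 0 0 0 0 0 0"

```text
time_s: 10.45
position: [0.6635, -0.2205, 0.0907]
tcp_rot: [[0.127, -0.992, -0.005], [-0.992, -0.127, 0.002], [-0.003, 0.005, -1.0]]
force: [-0.7, 0.7, -0.5]
opening: 0.599
grasp_force: 0.0
```

Run:
```python
from h import *
import cv2
wshot("w3");s=bot.read_state();print(box(s["position"]))
a=cv2.imread("pics/w3.png");b=capture("top")[:,:,::-1][170:290,330:450]
b=cv2.resize(b,(480,480));cv2.imwrite("pics/w3b.png",cv2.resize(cv2.hconcat([a,b]),(800,343)))
```

```text
[ 0.08503812 -0.20171321  0.09251203]
```

View pics/w3b.png

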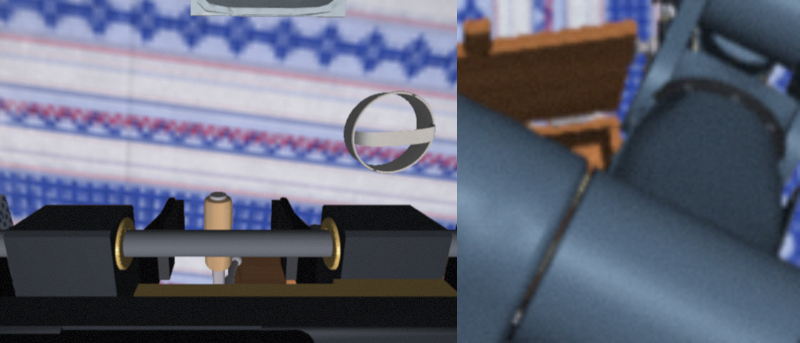

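The wrist view shows the wooden grip standing between the fingers, about 4 mm off centre toward +x. I'll centre on it and close.

apply_moves:
  plan: "0 -0.07 0 0 0 0; 0 0 0 0 0 0; 0 0 0 0 0 0; 0 0 0 0 0 0; 0 0 0 0 0 0; 0 0 0 0 0 0; 0 0 0 0 0 0; 0 0 0 0 0 0; 0 0 0 0 0 0; 0 0 0 0 0 0"
  gripper: -1

```text
time_s: 11.38
position: [0.6693, -0.2207, 0.0931]
tcp_rot: [[0.127, -0.992, -0.0], [-0.992, -0.127, 0.0], [-0.0, 0.0, -1.0]]
force: [-0.8, 0.7, 1.4]
opening: 0.157
grasp_force: 30.0
```

Run:
```python
from h import *
s=bot.read_state();print(box(s["position"]),s["force"],s["opening"],s["grasp_force"])
```

```text
[ 0.0897187  -0.20205673  0.09312131] [-0.7708594   0.66046994  1.40012908] 0.15714107624953835 30.006980784237385
```

```bash
cat > k.py <<'E'
import numpy as np
from scipy.optimize import fsolve
H=np.array([.08,.099])
def piv(t): return H+.120*np.array([-np.cos(t),np.sin(t)])+.007*np.array([np.sin(t),np.cos(t)])
def fk(t,a): # a: swing of rod from stowed toward the underside
    d=np.array([np.cos(t),-np.sin(t)]);n=np.array([-np.sin(t),-np.cos(t)])
    u=np.cos(a)*d+np.sin(a)*n;p=piv(t);return p+.105*u,p+.160*u
def ikf(f,g0=(1.0,.8)): return fsolve(lambda q:fk(*q)[1]-f,g0)
def ikg(g,g0=(1.0,.8)): return fsolve(lambda q:fk(*q)[0]-g,g0)
def rows(g): return "; ".join(f"0 {-a/.05:.2f} {-b/.05:.2f} 0 0 0" for a,b in np.diff(g,axis=0))
E
python3 - <<'E'
from k import *
print(fk(1.75,0))
for x in(-.0195,):
  for z in(.0535,.0655,.075):
    q=ikf((x,z));print(x,z,q,fk(*q)[0])
qa=ikf((-.0195,.076))
q=[(1.75,0)]
N=16
for i in range(1,N+1):
    s=i/N; q.append((1.75-.04*s,qa[1]*s))
M=14
for i in range(1,M+1): q.append((1.71+(qa[0]-1.71)*i/M,qa[1]))
g=np.array([fk(*x)[0] for x in q]);f=np.array([fk(*x)[1] for x in q])
print(rows(g));print((f*1e3).round(0).tolist());print((g*1e3).round(0).tolist())
E
```

```text
(array([0.08956159, 0.11251207]), array([0.07975806, 0.05839284]))
-0.0195 0.0535 [1.05247104 0.81078553] [-0.00364301  0.10616456]
-0.0195 0.0655 [1.19285758 0.77399548] [0.00171808 0.11624242]
-0.0195 0.075 [1.30326894 0.7520749 ] [0.00611944 0.12366872]
0 0.10 -0.02 0 0 0; 0 0.10 -0.02 0 0 0; 0 0.10 -0.03 0 0 0; 0 0.09 -0.03 0 0 0; 0 0.09 -0.04 0 0 0; 0 0.09 -0.04 0 0 0; 0 0.09 -0.04 0 0 0; 0 0.09 -0.05 0 0 0; 0 0.09 -0.05 0 0 0; 0 0.08 -0.05 0 0 0; 0 0.08 -0.06 0 0 0; 0 0.08 -0.06 0 0 0; 0 0.08 -0.06 0 0 0; 0 0.07 -0.07 0 0 0; 0 0.07 -0.07 0 0 0; 0 0.07 -0.07 0 0 0; 0 0.03 0.03 0 0 0; 0 0.03 0.03 0 0 0; 0 0.03 0.03 0 0 0; 0 0.03 0.04 0 0 0; 0 0.02 0.04 0 0 0; 0 0.02 0.04 0 0 0; 0 0.02 0.04 0 0 0; 0 0.02 0.04 0 0 0; 0 0.02 0.04 0 0 0; 0 0.02 0.04 0 0 0; 0 0.02 0.04 0 0 0; 0 0.02 0.04 0 0 0; 0 0.02 0.04 0 0 0; 0 0.01 0.04 0 0 0
[[80.0, 58.0], [73.0, 60.0], [65.0, 62.0], [58.0, 64.0], [51.0, 66.0], [44.0, 69.0], [38.0, 72.0], [31.0, 75.0], [24.0, 79.0], [18.0, 82.0], [12.0, 87.0], [6.0, 91.0], [0.0, 95.0], [-5.0, 100.0], [-11.0, 105.0], [-16.0, 111.0], [-21.0, 116.0], [-21.0, 113.0], [-21.0, 110.0], [-22.0, 108.0], [-22.0, 105.0], [-22.0, 102.0], [-22.0, 99.0], [-22.0, 96.0], [-22.0, 93.0], [-22.0, 90.0], [-21.0, 87.0], [-21.0, 84.0], [-21.0, 82.0], [-20.0, 79.0], [-20.0, 76.0]]
[[90.0, 113.0], [85.0, 114.0], [80.0, 115.0], [75.0, 116.0], [70.0, 118.0], [66.0, 120.0], [61.0, 121.0], [57.0, 124.0], [52.0, 126.0], [48.0, 129.0], [44.0, 131.0], [40.0, 134.0], [36.0, 137.0], [32.0, 140.0], [29.0, 144.0], [25.0, 147.0], [22.0, 151.0], [21.0, 149.0], [19.0, 147.0], [18.0, 146.0], [17.0, 144.0], [15.0, 142.0], [14.0, 140.0], [13.0, 138.0], [12.0, 136.0], [11.0, 134.0], [10.0, 133.0], [9.0, 131.0], [8.0, 129.0], [7.0, 126.0], [7.0, 124.0]]
```

apply_moves:
  plan: "0 0.10 -0.02 0 0 0; 0 0.10 -0.02 0 0 0; 0 0.10 -0.03 0 0 0; 0 0.09 -0.03 0 0 0; 0 0.09 -0.04 0 0 0; 0 0 0 0 0 0"

```text
time_s: 11.88
position: [0.6424, -0.224, 0.0983]
tcp_rot: [[0.127, -0.992, -0.006], [-0.992, -0.127, 0.001], [-0.002, 0.006, -1.0]]
force: [-0.9, -3.8, -10.7]
opening: 0.161
grasp_force: 30.0
```

```bash
cat > st.py <<'E'
from h import *
from k import *
s=bot.read_state();p=box(s["position"]);g=np.array([p[0],p[2]+.0192])
q=ikg(g);print("t",s["time_s"],"g",g.round(4),"y",p[1].round(4),"lid,rod",q.round(3),"foot",fk(*q)[1].round(4),"F box",(RB.T@s["force"]).round(1),s["opening"],s["grasp_force"])
E
python3 st.py
```

```text
t 11.8833 g [0.0626 0.1175] y -0.202 lid,rod [1.599 0.239] foot [0.0481 0.0644] F box [ -1.3  -3.7 -10.7] 0.16059987747268048 29.95441222563386
```

apply_moves:
  plan: "0 0.06 -0.05 0 0 0; 0 0.08 -0.05 0 0 0; 0 0.09 -0.05 0 0 0; 0 0 0 0 0 0; 0 0 0 0 0 0"

```text
time_s: 12.3
position: [0.6344, -0.2251, 0.1088]
tcp_rot: [[0.127, -0.992, 0.001], [-0.992, -0.127, -0.0], [0.0, -0.001, -1.0]]
force: [-1.0, -0.4, -3.7]
opening: 0.158
grasp_force: 30.0
```

```bash
python3 st.py
```

```text
t 12.3 g [0.0545 0.128 ] y -0.2021 lid,rod [1.805 0.375] foot [0.023  0.0829] F box [-1.1 -0.3 -3.7] 0.15790158684505293 30.005922317504883
```

apply_moves:
  plan: "0 0.10 -0.05 0 0 0; 0 0.10 -0.05 0 0 0; 0 0.10 -0.05 0 0 0; 0 0.10 -0.06 0 0 0; 0 0.09 -0.06 0 0 0; 0 0.09 -0.06 0 0 0; 0 0.07 -0.06 0 0 0; 0 0 0 0 0 0; 0 0 0 0 0 0"

```text
time_s: 13.05
position: [0.6015, -0.2293, 0.1275]
tcp_rot: [[0.127, -0.992, -0.001], [-0.992, -0.127, 0.0], [-0.0, 0.0, -1.0]]
force: [-1.0, 0.1, -2.4]
opening: 0.159
grasp_force: 30.0
```

```bash
python3 st.py
```

```text
t 13.05 g [0.0214 0.1467] y -0.2021 lid,rod [1.669 0.73 ] foot [-0.0191  0.1095] F box [-1.   0.2 -2.4] 0.15935864765649227 30.007210671901703
```

apply_moves:
  plan: "0 0.04 0.05 0 0 0; 0 0.04 0.06 0 0 0; 0 0.04 0.06 0 0 0; 0 0.04 0.06 0 0 0; 0 0.04 0.06 0 0 0; 0 0.04 0.06 0 0 0; 0 0.03 0.06 0 0 0; 0 0.03 0.05 0 0 0; 0 0 0 0 0 0; 0 0 0 0 0 0"

```text
time_s: 13.88
position: [0.5857, -0.2312, 0.1032]
tcp_rot: [[0.127, -0.992, -0.003], [-0.992, -0.127, 0.001], [-0.001, 0.003, -1.0]]
force: [-2.8, 1.9, 2.6]
opening: 0.16
grasp_force: 30.0
```

```bash
python3 st.py
python3 - <<'E'
from h import *
import cv2
a=capture("wrist")[:,:,::-1];b=capture("scene")[:,:,::-1][190:320,230:390]
cv2.imwrite("pics/w4.png",cv2.resize(cv2.hconcat([a[120:,:][:, 120:520],cv2.resize(b,None,fx=360/130,fy=360/130,interpolation=cv2.INTER_CUBIC)]),(800,342)))
E
```

```text
t 13.8833 g [0.0055 0.1224] y -0.2021 lid,rod [1.284 0.754] foot [-0.0193  0.0733] F box [-2.5  2.3  2.6] 0.15951877561846467 29.996049106121063
```

View pics/w4.png

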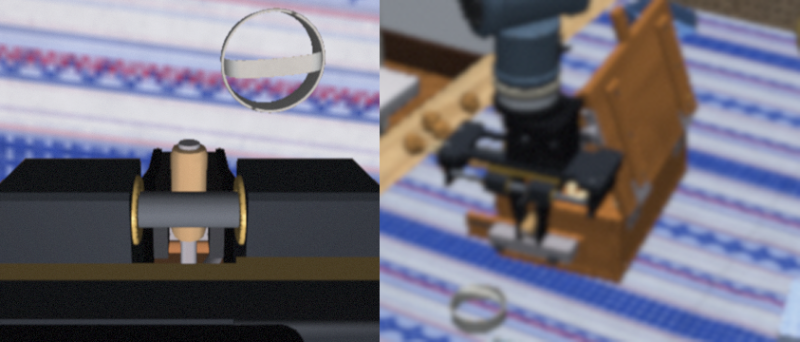

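The grip is held between the fingers and the lid stands half open. The foot should be just above the keeper, so I'll lower slowly.

apply_moves:
  plan: "0 0.01 0.017 0 0 0; 0 0.01 0.017 0 0 0; 0 0.01 0.017 0 0 0; 0 0.01 0.017 0 0 0; 0 0 0 0 0 0; 0 0 0 0 0 0"

```text
time_s: 14.48
position: [0.5851, -0.2313, 0.1005]
tcp_rot: [[0.127, -0.992, -0.0], [-0.992, -0.127, 0.0], [-0.0, 0.0, -1.0]]
force: [-2.4, 3.8, 2.4]
opening: 0.162
grasp_force: 30.0
```

```bash
python3 st.py
```

```text
t 14.4833 g [0.0048 0.1197] y -0.2022 lid,rod [1.25  0.753] foot [-0.0182  0.0698] F box [-1.9  4.1  2.4] 0.16216342157402297 29.99717205762863
```

apply_moves:
  plan: "0 0.01 0.017 0 0 0; 0 0.01 0.017 0 0 0; 0 0.01 0.017 0 0 0; 0 0 0 0 0 0; 0 0 0 0 0 0"

```text
time_s: 14.9
position: [0.5832, -0.2316, 0.0977]
tcp_rot: [[0.127, -0.992, -0.001], [-0.992, -0.127, 0.0], [-0.001, 0.001, -1.0]]
force: [-2.8, 3.1, 0.5]
opening: 0.164
grasp_force: 30.0
```

```bash
python3 st.py
```

```text
t 14.9 g [0.0029 0.1169] y -0.2022 lid,rod [1.207 0.764] foot [-0.0185  0.0663] F box [-2.3  3.4  0.5] 0.16425187366099708 29.997948110103607
```

apply_moves:
  plan: "0 0.01 0.017 0 0 0; 0 0.01 0.017 0 0 0; 0 0 0 0 0 0; 0 0 0 0 0 0"

```text
time_s: 15.23
position: [0.5823, -0.2317, 0.0962]
tcp_rot: [[0.127, -0.992, -0.001], [-0.992, -0.127, 0.0], [-0.0, 0.001, -1.0]]
force: [-2.6, 4.6, 0.2]
opening: 0.166
grasp_force: 30.0
```

```bash
python3 st.py
```

```text
t 15.2333 g [0.002  0.1154] y -0.2022 lid,rod [1.184 0.769] foot [-0.0185  0.0644] F box [-2.   4.9  0.2] 0.16622919870674077 29.997931122779846
```

apply_moves:
  plan: "0 0.012 0.017 0 0 0; 0 0.012 0.017 0 0 0; 0 0 0 0 0 0; 0 0 0 0 0 0"

```text
time_s: 15.57
position: [0.5811, -0.2319, 0.0946]
tcp_rot: [[0.127, -0.992, -0.001], [-0.992, -0.127, 0.0], [-0.0, 0.001, -1.0]]
force: [-2.5, 4.4, 2.3]
opening: 0.157
grasp_force: 30.0
```

```bash
python3 st.py
```

```text
t 15.5667 g [0.0009 0.1138] y -0.2022 lid,rod [1.16  0.777] foot [-0.0188  0.0624] F box [-1.9  4.7  2.3] 0.15679222710709675 29.99834954738617
```

apply_moves:
  plan: "0 0.012 0.017 0 0 0; 0 0.012 0.017 0 0 0; 0 0 0 0 0 0; 0 0 0 0 0 0"

```text
time_s: 15.9
position: [0.58, -0.232, 0.0929]
tcp_rot: [[0.127, -0.992, -0.001], [-0.992, -0.127, 0.0], [-0.0, 0.001, -1.0]]
force: [-2.6, 4.4, 1.0]
opening: 0.161
grasp_force: 30.0
```

```bash
python3 st.py
```

```text
t 15.9 g [-0.0003  0.1121] y -0.2022 lid,rod [1.135 0.786] foot [-0.0192  0.0604] F box [-2.   4.7  1. ] 0.16139765714664503 29.998628179112075
```

apply_moves:
  plan: "0 0.011 0.017 0 0 0; 0 0.011 0.017 0 0 0; 0 0 0 0 0 0; 0 0 0 0 0 0"

```text
time_s: 16.23
position: [0.5789, -0.2322, 0.0911]
tcp_rot: [[0.127, -0.992, -0.001], [-0.992, -0.127, 0.0], [-0.0, 0.001, -1.0]]
force: [-2.7, 4.5, -1.0]
opening: 0.164
grasp_force: 30.0
```

```bash
python3 st.py
```

```text
t 16.2333 g [-0.0014  0.1103] y -0.2022 lid,rod [1.109 0.794] foot [-0.0194  0.0583] F box [-2.1  4.8 -1. ] 0.16350630211528844 29.999387194857263
```

No keeper contact yet; the estimated foot height of 58 mm is below the keeper's top, so it seems to be entering the hole. Continuing.

apply_moves:
  plan: "0 0.010 0.017 0 0 0; 0 0.010 0.017 0 0 0; 0 0 0 0 0 0; 0 0 0 0 0 0"

```text
time_s: 16.57
position: [0.578, -0.2322, 0.0894]
tcp_rot: [[0.127, -0.992, -0.0], [-0.992, -0.127, 0.0], [-0.0, 0.0, -1.0]]
force: [-2.0, 4.1, -0.2]
opening: 0.161
grasp_force: 30.0
```

```bash
python3 st.py
```

```text
t 16.5667 g [-0.0023  0.1086] y -0.2022 lid,rod [1.086 0.8  ] foot [-0.0194  0.0564] F box [-1.5  4.3 -0.2] 0.1608455187964992 29.99953141930746
```

apply_moves:
  plan: "0 0.010 0.017 0 0 0; 0 0.010 0.017 0 0 0; 0 0 0 0 0 0; 0 0 0 0 0 0"

```text
time_s: 16.9
position: [0.5772, -0.2324, 0.0878]
tcp_rot: [[0.127, -0.992, -0.0], [-0.992, -0.127, 0.0], [-0.0, -0.0, -1.0]]
force: [-2.5, 4.2, -0.3]
opening: 0.166
grasp_force: 30.0
```

```bash
python3 st.py
```

```text
t 16.9 g [-0.0031  0.107 ] y -0.2022 lid,rod [1.064 0.806] foot [-0.0193  0.0544] F box [-1.9  4.5 -0.3] 0.1663185187256138 29.99559444724582
```

apply_moves:
  plan: "0 0.010 0.017 0 0 0; 0 0.005 0.008 0 0 0; 0 0 0 0 0 0; 0 0 0 0 0 0"

```text
time_s: 17.23
position: [0.5768, -0.2324, 0.0867]
tcp_rot: [[0.127, -0.992, 0.001], [-0.992, -0.127, 0.0], [-0.0, -0.001, -1.0]]
force: [-1.3, 4.4, 0.2]
opening: 0.161
grasp_force: 30.0
```

apply_moves:
  plan: "0 0.010 0.017 0 0 0; 0 0 0 0 0 0; 0 0 0 0 0 0"

```text
time_s: 17.48
position: [0.5767, -0.2324, 0.0864]
tcp_rot: [[0.127, -0.992, 0.002], [-0.992, -0.127, 0.0], [0.0, -0.002, -1.0]]
force: [-1.8, 5.6, 3.2]
opening: 0.16
grasp_force: 30.1
```

```bash
python3 st.py
```

```text
t 17.4833 g [-0.0036  0.1056] y -0.2022 lid,rod [1.046 0.81 ] foot [-0.0192  0.0529] F box [-1.1  5.8  3.2] 0.1600727652426837 30.109196878038347
```

The foot bottomed at an estimated 53 mm with a light 3 N rise in force, matching a seated foot. Releasing.

apply_moves:
  plan: "0 0 0 0 0 0; 0 0 0 0 0 0; 0 0 0 0 0 0; 0 0 0 0 0 0; 0 0 0 0 0 0; 0 0 0 0 0 0"
  gripper: 0.3

```text
time_s: 17.98
position: [0.5762, -0.2333, 0.0859]
tcp_rot: [[0.127, -0.992, 0.001], [-0.992, -0.127, -0.001], [0.001, -0.001, -1.0]]
force: [0.9, 0.6, 0.5]
opening: 0.532
grasp_force: 0.0
```

apply_moves:
  plan: "0.04 0 -0.3 0 0 0; 0.04 0 -0.5 0 0 0; 0.1 0 -0.6 0 0 0; 0.2 0 -0.7 0 0 0; 0.3 0 -0.7 0 0 0; 0.5 0 -0.7 0 0 0; 0.6 0 -0.7 0 0 0; 0.6 0 -0.3 0 0 0; 0 0 0 0 0 0; 0 0 0 0 0 0"

```text
time_s: 18.82
position: [0.5907, -0.3493, 0.3074]
tcp_rot: [[0.125, -0.992, 0.002], [-0.992, -0.125, -0.002], [0.002, -0.002, -1.0]]
force: [-0.2, 0.1, -0.2]
opening: 0.646
grasp_force: 0.0
```

```bash
python3 st.py
python3 - <<'E'
from h import *
import cv2
a=capture("wrist")[:,:,::-1];b=capture("scene")[:,:,::-1][190:320,230:390]
cv2.imwrite("pics/w5.png",cv2.resize(cv2.hconcat([a[:360,120:520],cv2.resize(b,None,fx=360/130,fy=360/130,interpolation=cv2.INTER_CUBIC)]),(800,342)))
E
```

```text
t 18.8167 g [-0.0042  0.3266] y -0.3199 lid,rod [1.158 3.2  ] foot [-0.0172  0.3618] F box [-0.2  0.2 -0.2] 0.6460825103055114 0.0k.py:9: RuntimeWarning: The iteration is not making good progress, as measured by the 
 improvement from the last ten iterations.
  def ikg(g,g0=(1.0,.8)): return fsolve(lambda q:fk(*q)[0]-g,g0)
```

View pics/w5.png

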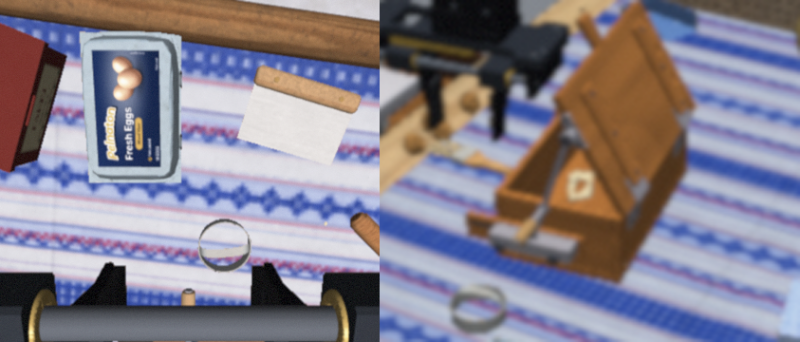

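The lid stands propped on the rod, whose foot is in the middle of the keeper, and the robot is clear of everything. Handing in.

```bash
python3 -c "
from rig import bot
print(bot.hand_in())"
```

```text
the job is handed in; nothing more can be done
None
```

I handed the job in at about 19 s: the lid stands propped half open (about 1.05 rad estimated) on the rod. By my arm-pose estimate the foot is at the bottom of the keeper's hole. The robot is clear and the arm touched none of the bystanders, though no verdict came back.

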